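# Put the closed sample jars back in their caddy

## Robot

A 7-joint arm with a two-finger parallel gripper is mounted at the origin on the work surface. World frame = base frame: x ahead of the robot, y to its left, z up, the work surface at z = 0. Lengths are in m, angles in rad, forces in N, time in s.
With the tool pointing down it reaches from about 0.4 to 0.85 m from the base axis. Payload 4.5 kg.
Tool frame: the origin (TCP) lies where the fingers leave the gripper's body, on its centre line; the fingertips stand 64 mm ahead of it and the grasp point (between the pads) lies 45 mm ahead of it; z points along the fingers, y is the direction in which the jaws open and shut (so a half turn about z gives the same grasp; the last joint's range is limited). The gripper opens to 88 mm and grips with 3 to 60 N. Pads are 18 mm wide; open, the fingers measure 123 mm over their backs; the gripper's body (75 mm by 187 mm) begins 45 mm behind the grasp point.
Start: joints at [1.257, 0.689, -0.195, 1.565, 0.157, 0.902, -0.215], TCP at [0.213, -0.588, 0.303] pointing down, gripper open.
Joint ranges: [-3.01, 3.01], [-0.46, 2.08], [-1.47, 1.51], [0.13, 2.56], [-1, 4.14], [0.04, 2.09], [-2.66, 2.66]. Speed limits (rad/s): [2.57, 2.57, 3.14, 3.14, 3.14, 3.14, 3.14].

## Interface

Orientations are given as a unit quaternion [x, y, z, w].
In Python, from plant import monitor, snapshot, workorder, finder gives the robot as it stands.
- The arm moves only by the tool carry_out, never from a script. Its argument "motion" is one flat list of numbers, 6 for each row, row after row: the shift along the tool's x, y, z in cm, then the turn, a rotation vector about the tool's x, y, z in rad. In form: [x, y, z, rx, ry, rz, x, y, z, rx, ry, rz, ...]. A call has 1 to 8 rows; each row shifts and turns the commanded pose from where the row before left it, along the tool's axes as they then stand; what a row does not reach is not made up. A row lasts 1/8 s, in which the tool goes at most 62.5 mm and 10.7 degrees, less where a joint would pass 70% of its speed; a pose out of reach is approached as far as the arm can. A call with a gripper value outside its range is refused whole. "hand" is the finger opening in cm, from 0 to 8.81, set as the call begins (left out, the last holds). The fingers move at their own pace and stop on an object; "grip_force" is the grip in N (left out, the last holds). Time passes only in rows, so rows that do not move let the fingers close. It gives the time, the measured TCP pose, the force and the opening at its end, in the units of the state.
- monitor.get_state(): the state, without advancing time (a new reading comes with each control period).
- snapshot(name): name is "side" or "top"; returns a dict with "frame" (420x560x3 uint8, red, green, blue), "range_z" (420x560 float32, m along the optical axis (not along the pixel's ray), 0 where there is no reading), "fx", "fy", "cx", "cy" (pixels), "D" ([k1, k2, p1, p2, k3] as OpenCV has them; the pictures are not rectified), "rvec" (rotation vector, rad) and "tvec" (3), from world to camera coordinates, as OpenCV has them. Camera axes: x right, y down, z forward; pixel columns grow to the right and rows downward; lengths in m; the calibration is good to about 2 mm. A picture is of the moment at which its call begins.
- workorder.finish_job(): hands the job in, once; it reports no verdict.
Trained networks look in a picture, given as the dict that the camera call returned (one of the last four; its "shot" number tells which), for a name from the list of things; names that differ only in an ending like _2 or _b are one class to them, and where a whole thing is asked for, a point or a joint stands for the part that bears it (a point fixed in the world has none). Each returns a list of dicts, best first, with "p" (0 to 1); they miss things now and then, are a little off and sometimes report something else, mostly with a low value. They report only what shows in the picture. A call takes as long as a camera call. They do not tell look-alikes from the thing itself.
- finder.masks_of(picture, thing): "pixels" (420x560 bool, what is visible of it) and "extent" ([left, top, right, bottom] in pixels, round what is visible of it).
The state is a dict: "clock": time; "q": joint angles; "qd": joint speeds; "joint_torque": joint torques, N m; "tool_pos": TCP position; "eef_rot": TCP orientation; "contact_force": force on the tool from outside, world axes, zero at the start; "moment": the same for the moment, N m; "opening": opening from 0.0 (shut) to 1.0 (fully open).
Only numpy, scipy, OpenCV 4.12 (cv2) and the standard library are available. Lean on these libraries where they do the work, as an engineer would, in place of code of your own. Each camera call takes 0.05 s, during which the arm holds its last target. There are 200 camera calls.

## Task

Put the three closed sample jars back into the caddy, each standing upright on the floor of the well of its own size: large jar in the widest well, medium jar in the middle-sized one, small jar in the narrowest. Set them down gently, do not drop them. The two open jars are still in use: leave them, the burner and the mortar where they stand.

Things in the scene. Friction and masses are not known exactly. Their poses are not given: they have to be found in the camera images.
- jar_large: closed large jar: white straight-sided plastic jar with a white ribbed screw cap on (flat closed top), round, 60 mm in diameter, 66 mm tall with cap, 160 g or so, loose, standing upright. Origin: centre of its underside; z up along its axis.
- jar_medium: closed medium jar: white straight-sided plastic jar with a white ribbed screw cap on (flat closed top), round, 42 mm in diameter, 62 mm tall with cap, 90 g or so, loose, standing upright. Origin: centre of its underside; z up along its axis.
- jar_small: closed small jar: white straight-sided plastic jar with a white ribbed screw cap on (flat closed top), round, 25 mm in diameter, 58 mm tall with cap, 40 g or so, loose, standing upright. Origin: centre of its underside; z up along its axis.
- well_large: largest well: grey plastic insert, 92 mm square and 26 mm high, fixed in the plywood caddy tray, with one round blind hole 78 mm wide and 20 mm deep at its centre. Origin: centre of the insert's underside (on the tray's 4 mm floor); the hole's floor is 6 mm above the origin and its mouth 26 mm above. x runs across the row of three inserts, y along the row; neighbouring wells are 94 mm apart and come in any order. The tray's walls are 22 mm high.
- well_medium: middle well: grey plastic insert, 92 mm square and 26 mm high, fixed in the plywood caddy tray, with one round blind hole 58 mm wide and 20 mm deep at its centre. Origin: centre of the insert's underside (on the tray's 4 mm floor); the hole's floor is 6 mm above the origin and its mouth 26 mm above. x runs across the row of three inserts, y along the row; neighbouring wells are 94 mm apart and come in any order. The tray's walls are 22 mm high.
- well_small: smallest well: grey plastic insert, 92 mm square and 26 mm high, fixed in the plywood caddy tray, with one round blind hole 41 mm wide and 20 mm deep at its centre. Origin: centre of the insert's underside (on the tray's 4 mm floor); the hole's floor is 6 mm above the origin and its mouth 26 mm above. x runs across the row of three inserts, y along the row; neighbouring wells are 94 mm apart and come in any order. The tray's walls are 22 mm high.
- open_large: open jar, still in use: the same white jar as the large one but without cap, with an open hollow mouth, 60 mm in diameter, 60 mm tall, loose. Stays. Origin: centre of its underside.
- open_medium: open jar, still in use: the same white jar as the medium one but without cap, with an open hollow mouth, 42 mm in diameter, 56 mm tall, loose. Stays. Origin: centre of its underside.
- burner: unlit glass spirit burner with a white cap, 82 mm in diameter, 97 mm tall, loose. Stays. Origin: centre of its underside.
- mortar: white porcelain mortar with its pestle, 86 mm in diameter, 50 mm tall, the pestle standing up to 80 mm, loose. Stays. Origin: centre of its underside.
Mind the look-alikes: they are no part of the job. What is shaped like the well_small but blue or purple is not meant.

How it is judged:
At the end, for the whole second after the job is handed in: Each closed jar stands upright (within 7 degrees) on the floor of the well of its size (underside less than 10 mm above the insert's underside, axis within 12 mm of the hole's), released and at rest; both open jars, the burner and the mortar are upright and within 15 mm of where they started (horizontal distance between jar_large and well_large below 0.012 m and z of jar_large in the frame of well_large below 0.01 m and angle between each of jar_large, jar_medium, jar_small's own z axis and vertical below 0.12 rad and linear speed of each of jar_large, jar_medium, jar_small below 0.02 m/s and contact force between each of jar_large, jar_medium, jar_small and the fingers below 0.1 N and horizontal distance between jar_medium and well_medium below 0.012 m and z of jar_medium in the frame of well_medium below 0.01 m and horizontal distance between jar_small and well_small below 0.012 m and z of jar_small in the frame of well_small below 0.01 m and distance of each of open_large, open_medium, burner, mortar from where it was at the start of the episode below 0.015 m and angle between each of open_large, open_medium, burner, mortar's own z axis and vertical below 0.15 rad); the robot touches nothing.
It fails at once if the closed large jar is dropped, thrown or knocked over (faster than 0.8 m/s while the fingers do not hold it, as in a fall of some 30 mm) (linear speed of jar_large above 0.8 m/s and contact force between jar_large and the fingers below 0.05 N).
It fails at once if the closed medium jar is dropped, thrown or knocked over (faster than 0.8 m/s while the fingers do not hold it, as in a fall of some 30 mm) (linear speed of jar_medium above 0.8 m/s and contact force between jar_medium and the fingers below 0.05 N).
It fails at once if the closed small jar is dropped, thrown or knocked over (faster than 0.8 m/s while the fingers do not hold it, as in a fall of some 30 mm) (linear speed of jar_small above 0.8 m/s and contact force between jar_small and the fingers below 0.05 N).
It fails at once if an open jar, the burner or the mortar is pushed more than 15 mm or tipped over (distance of any of open_large, open_medium, burner, mortar from where it was at the start of the episode above 0.015 m or angle between any of open_large, open_medium, burner, mortar's own z axis and vertical above 0.4 rad).
It also fails if it takes over 88 s, if anything falls off the work surface, if the arm or the gripper's body presses on something with over 40 N, if the wrist force passes 120 N, or if a joint passes its speed limit or range.

## Working session

There is one attempt and no reset: what is moved stays moved. The work goes in short steps, Python scripts to look and compute and a tool call to move; the robot and the scene stay as the last step left them, time stands still between calls to the robot, and variables do not carry over. Pictures are saved under pics/ and viewed, about 12 in all and at most 16, crops included, and the job is handed in when it is done.

Besides the shell and the picture viewer there is one more tool, called by a JSON object that holds its "method" and its "body", one argument or row to a line. carry_out: Moves the arm, as the interface text tells. Its arguments: {"type":"object","properties":{"motion":{"type":"array"},"hand":{"type":"number"},"grip_force":{"type":"number"}},"required":["motion"]}

```bash
mkdir -p pics; cat > h.py <<'E'
import numpy as np, cv2, json
from plant import monitor, snapshot, workorder, finder
def cam(p):
    K=np.array([[p['fx'],0,p['cx']],[0,p['fy'],p['cy']],[0,0,1.]]);R=cv2.Rodrigues(np.array(p['rvec'],float))[0]
    return K,np.array(p['D'],float),R,np.array(p['tvec'],float).ravel()
def world(p,uv,z):
    K,D,R,t=cam(p);uv=np.asarray(uv,float).reshape(-1,1,2)
    n=cv2.undistortPoints(uv,K,D).reshape(-1,2);z=np.asarray(z,float).ravel()
    c=np.c_[n*z[:,None],z]
    return (c-t)@R
def cloud(p,m):
    v,u=np.nonzero(m&(p['range_z']>0));return world(p,np.c_[u,v],p['range_z'][v,u])
def proj(p,X):
    K,D,R,t=cam(p);return cv2.projectPoints(np.asarray(X,float).reshape(-1,1,3),cv2.Rodrigues(R)[0],t,K,D)[0].reshape(-1,2)
E
python3 - <<'E'
from h import *
for n in('top','side'):
    p=snapshot(n);cv2.imwrite(f'pics/{n}0.png',p['frame'][:,:,::-1])
    K,D,R,t=cam(p);print(n,'cam at',-R.T@t,p['range_z'].min(),p['range_z'].max())
    for th in 'jar_large jar_medium jar_small well_large well_medium well_small open_large open_medium burner mortar'.split():
        for d in finder.masks_of(p,th)[:4]:
            c=cloud(p,d['pixels'])
            if len(c)<5: continue
            top=c[c[:,2]>np.percentile(c[:,2],95)-.006]
            print(th,round(d['p'],2),np.round(d['extent']),len(c),'zmax',np.round(np.percentile(c[:,2],98),3),'topmid',np.round((top.min(0)+top.max(0))/2,3),'w',np.round(np.ptp(top,0),3))
print(monitor.get_state())
E
```

```text
top cam at [0.41866157 0.01369285 1.15017866] 0.0 1.8995746
jar_large 0.84 [162. 277. 189. 300.] 545 zmax 0.069 topmid [0.372 0.301 0.066] w [0.059 0.058 0.008]
jar_medium 0.55 [339. 255. 356. 275.] 242 zmax 0.065 topmid [ 0.439 -0.15   0.062] w [0.039 0.039 0.008]
jar_medium 0.34 [252. 169. 292. 210.] 1127 zmax 0.034 topmid [0.652 0.049 0.031] w [0.103 0.101 0.009]
jar_small 0.71 [336. 257. 356. 274.] 229 zmax 0.065 topmid [ 0.439 -0.15   0.062] w [0.039 0.039 0.008]
jar_small 0.46 [221. 262. 231. 272.] 58 zmax 0.061 topmid [0.429 0.169 0.058] w [0.018 0.019 0.007]
well_large 0.75 [221. 174. 259. 211.] 1148 zmax 0.033 topmid [0.639 0.141 0.031] w [0.1   0.099 0.011]
well_large 0.37 [390. 278. 413. 297.] 271 zmax 0.056 topmid [ 0.384 -0.301  0.055] w [0.033 0.034 0.011]
well_large 0.19 [339. 256. 358. 276.] 213 zmax 0.066 topmid [ 0.44  -0.15   0.062] w [0.036 0.039 0.008]
well_medium 0.75 [255. 171. 293. 209.] 1120 zmax 0.034 topmid [0.65  0.049 0.031] w [0.1   0.101 0.009]
well_small 0.78 [282. 108. 325. 148.] 1172 zmax 0.03 topmid [ 0.83  -0.036  0.028] w [0.114 0.113 0.01 ]
well_
[... 2343 characters left out ...]
q': array([ 1.25679536,  0.68913129, -0.19462027,  1.5653017 ,  0.15728127,
        0.90248092, -0.21507363]), 'qd': array([-2.76790816e-03,  1.16370642e-03,  1.55395867e-04, -2.22479525e-04,
       -2.17136265e-03,  8.68518113e-04, -7.62418376e-05]), 'joint_torque': array([ 1.26787295e-04, -5.27504468e+01, -1.26728777e+00, -1.53745919e+01,
       -5.19100309e-02, -7.20476528e-04,  4.58537068e-05]), 'tool_pos': array([ 0.2130638 , -0.58758255,  0.30272322]), 'eef_rot': array([9.84912795e-01, 1.73051396e-01, 2.66286416e-05, 2.50854009e-05]), 'contact_force': array([-0.52862847,  0.16093402, -0.38580256]), 'moment': array([ 0.03934147, -0.00991198, -0.01671745]), 'opening': 0.9993955552092113}
```

```bash
ls .
```

```text
h.py
pics
```

```bash
python3 -c "
import cv2
a=cv2.imread('pics/top0.png')[90:320,110:470];cv2.imwrite('pics/topc.png',cv2.resize(a,None,fx=2.2,fy=2.2,interpolation=2))"
```

```text
(no output)
```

View pics/topc.png

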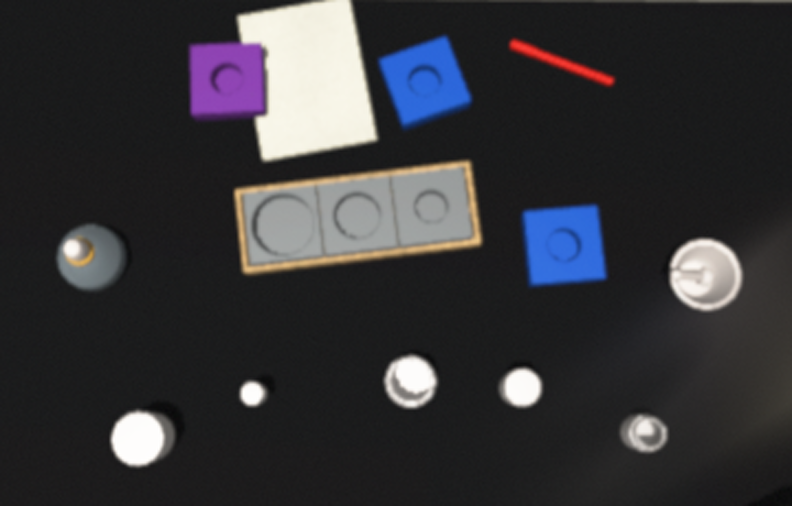

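View pics/side0.png

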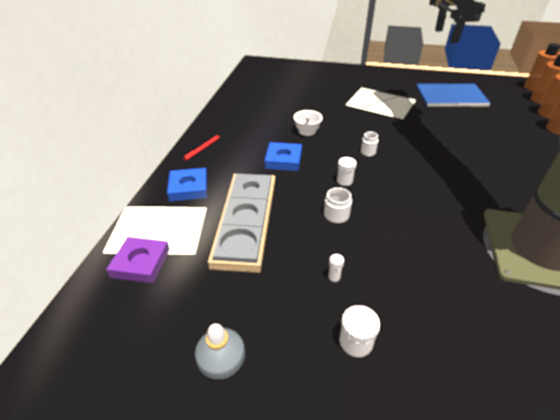

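```bash
cat >> h.py <<'E'
from scipy.spatial.transform import Rotation as Ro
J={'large':(.3725,.3025),'medium':(.4385,-.15),'small':(.4275,.1705)}
W={'large':(.638,.1435),'medium':(.650,.0497),'small':(.662,-.0435)}
def delta(x,y,z):
    s=monitor.get_state();R=Ro.from_quat(s['eef_rot'])
    d=R.inv().apply(np.array([x,y,z])-s['tool_pos'])*100
    e=(R.inv()*Ro.from_quat([.98491,.17305,0,0])).as_rotvec()
    print('t',round(s['clock'],2),'pos',np.round(s['tool_pos'],4),'move cm',np.round(d,2),'rot',np.round(e,3),'q',np.round(s['q'],2),'F',np.round(s['contact_force'],1),'open',round(s['opening']*88.1,1))
E
python3 -c "
from h import *
delta(*J['medium'],.2)"
```

```text
t 1.1 pos [ 0.2131 -0.5876  0.3027] move cm [ 36.11 -33.45  10.27] rot [ 0. -0.  0.] q [ 1.26  0.69 -0.19  1.57  0.16  0.9  -0.22] F [-0.5  0.2 -0.4] open 88.0
```

{"method": "carry_out", "body": {
  "motion": [3.6,-3.35,0.5,0,0,0,3.6,-3.35,0.5,0,0,0,3.6,-3.35,0.5,0,0,0,3.6,-3.35,0.5,0,0,0,3.6,-3.35,1,0,0,0,3.6,-3.35,1,0,0,0,3.6,-3.35,1,0,0,0,3.6,-3.35,1,0,0,0],
  "hand": 8,
  "grip_force": 15
}}

```text
clock: 2.1
tool_pos: [0.3934, -0.2362, 0.2427]
eef_rot: [0.985, 0.173, 0.0, 0.0]
contact_force: [1.0, -0.4, 0.1]
opening: 0.911
```

```bash
python3 -c "
from h import *
delta(*J['medium'],.2)"
```

```text
t 2.1 pos [ 0.3934 -0.2362  0.2427] move cm [ 7.18 -6.57  4.27] rot [ 0.001 -0.001 -0.   ] q [ 0.51  0.58 -0.11  2.12  0.14  0.45 -0.93] F [ 1.  -0.4  0.1] open 80.3
```

{"method": "carry_out", "body": {
  "motion": [0,0,0,0,0,0,0,0,0,0,0,0]
}}

```text
clock: 2.35
tool_pos: [0.3923, -0.2381, 0.2429]
eef_rot: [0.985, 0.173, -0.0, 0.0]
contact_force: [-0.7, 0.5, 0.2]
opening: 0.907
```

```bash
python3 -c "
from h import *
delta(*J['medium'],.09)"
```

```text
t 2.35 pos [ 0.3923 -0.2381  0.2429] move cm [ 7.35 -6.72 15.28] rot [ 0.001  0.    -0.   ] q [ 0.51  0.58 -0.11  2.12  0.14  0.45 -0.92] F [-0.7  0.5  0.2] open 79.9
```

{"method": "carry_out", "body": {
  "motion": [2.45,-2.24,1,0,0,0,2.45,-2.24,1,0,0,0,2.45,-2.24,1,0,0,0,0,0,2,0,0,0,0,0,2,0,0,0,0,0,2,0,0,0,0,0,0,0,0,0]
}}

```text
clock: 3.22
tool_pos: [0.4378, -0.151, 0.1521]
eef_rot: [0.985, 0.172, -0.001, 0.0]
contact_force: [-0.0, -0.0, 0.1]
opening: 0.908
```

```bash
python3 -c "
from h import *
delta(*J['medium'],.09)
p=snapshot('side');c=finder.masks_of(p,'jar_medium')
u,v=proj(p,[[.4385,-.15,.05]])[0].astype(int);print(u,v)
cv2.imwrite('pics/a.png',cv2.resize(p['frame'][v-80:v+80,u-100:u+100,::-1],None,fx=3,fy=3))"
```

```text
t 3.23 pos [ 0.4378 -0.151   0.1521] move cm [ 0.11 -0.07  6.21] rot [-0.     0.002 -0.003] q [ 0.25  0.77 -0.04  2.17  0.12  0.21 -1.12] F [-0.  -0.   0.1] open 80.0
346 165
```

View pics/a.png

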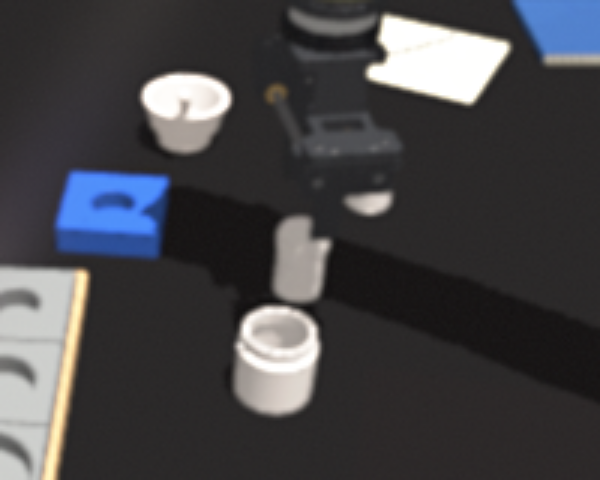

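{"method": "carry_out", "body": {
  "motion": [0.1,-0.07,2,0,0,0,0,0,2,0,0,0,0,0,2.2,0,0,0,0,0,0,0,0,0]
}}

```text
clock: 3.82
tool_pos: [0.4392, -0.1487, 0.0906]
eef_rot: [0.985, 0.173, -0.0, 0.0]
contact_force: [-0.6, -0.3, -1.2]
opening: 0.909
```

```bash
python3 -c "
from h import *
delta(*J['medium'],.09)"
```

```text
t 3.83 pos [ 0.4392 -0.1487  0.0906] move cm [-0.11  0.1   0.06] rot [-0.     0.001 -0.001] q [ 0.23  0.9  -0.01  2.18  0.13  0.06 -1.13] F [-0.6 -0.3 -1.2] open 80.1
```

{"method": "carry_out", "body": {
  "motion": [0,0,0,0,0,0,0,0,0,0,0,0,0,0,0,0,0,0,0,0,0,0,0,0,0,0,0,0,0,0],
  "hand": 3.5,
  "grip_force": 15
}}

```text
clock: 4.45
tool_pos: [0.4396, -0.1484, 0.0911]
eef_rot: [0.985, 0.173, 0.0, 0.0]
contact_force: [0.4, 0.2, 4.4]
opening: 0.47
```

{"method": "carry_out", "body": {
  "motion": [0,0,-2,0,0,0,0,0,-3,0,0,0,0,0,-3,0,0,0,0,0,-3,0,0,0,0,0,-3,0,0,0,0,0,0,0,0,0]
}}

```text
clock: 5.2
tool_pos: [0.4401, -0.1485, 0.2322]
eef_rot: [0.985, 0.173, 0.002, 0.001]
contact_force: [-0.5, -0.2, -0.9]
opening: 0.471
```

```bash
python3 -c "
from h import *
delta(*W['medium'],.22)"
```

```text
t 5.2 pos [ 0.4401 -0.1485  0.2322] move cm [ 26.49 -11.48   1.28] rot [ 0.002 -0.003 -0.   ] q [ 0.28  0.61 -0.08  2.11  0.11  0.42 -1.11] F [-0.5 -0.2 -0.9] open 41.5
```

Held at 41.5 mm (42 mm jar). Carry it.

{"method": "carry_out", "body": {
  "motion": [3.75,-1.64,0.2,0,0,0,3.75,-1.64,0.2,0,0,0,3.75,-1.64,0.2,0,0,0,3.75,-1.64,0.2,0,0,0,3.75,-1.64,0.2,0,0,0,3.75,-1.64,0.2,0,0,0,3.75,-1.64,0,0,0,0,0,0,0,0,0,0]
}}

```text
clock: 6.2
tool_pos: [0.6479, 0.0533, 0.2166]
eef_rot: [0.984, 0.175, -0.0, -0.001]
contact_force: [-0.3, -0.2, -1.2]
opening: 0.474
```

```bash
python3 -c "
from h import *
delta(*W['medium'],.1)"
```

```text
t 6.2 pos [0.6479 0.0533 0.2166] move cm [ 0.07  0.44 11.66] rot [-0.002 -0.     0.005] q [-0.14  0.82 -0.03  1.57  0.03  0.75 -1.39] F [-0.3 -0.2 -1.2] open 41.7
```

{"method": "carry_out", "body": {
  "motion": [0.07,0.44,2.5,0,0,0,0,0,2.5,0,0,0,0,0,2,0,0,0,0,0,1,0,0,0,0,0,0,0,0,0]
}}

```text
clock: 6.82
tool_pos: [0.6486, 0.045, 0.1379]
eef_rot: [0.985, 0.173, -0.001, 0.0]
contact_force: [-0.1, -0.3, -0.6]
opening: 0.468
```

```bash
python3 -c "
from h import *
delta(*W['medium'],.1)
p=snapshot('side')
u,v=proj(p,[[.65,.05,.05]])[0].astype(int);print(u,v)
cv2.imwrite('pics/b.png',cv2.resize(p['frame'][v-70:v+70,u-90:u+90,::-1],None,fx=4,fy=4))"
```

```text
t 6.83 pos [0.6486 0.045  0.1379] move cm [ 0.29 -0.39  3.79] rot [-0.     0.002 -0.   ] q [-0.13  0.93 -0.02  1.6   0.03  0.61 -1.39] F [-0.1 -0.3 -0.6] open 41.2
244 204
```

View pics/b.png

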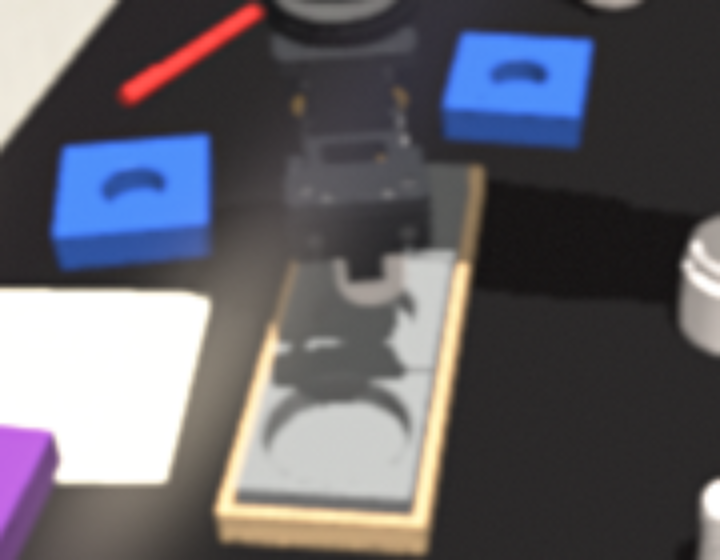

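{"method": "carry_out", "body": {
  "motion": [0,0,0,0,0,0]
}}

```text
clock: 7.0
tool_pos: [0.6498, 0.0453, 0.1397]
eef_rot: [0.985, 0.173, 0.001, 0.0]
contact_force: [-0.1, 0.7, -0.0]
opening: 0.471
```

```bash
python3 -c "
from h import *
delta(*W['medium'],.1)
p=snapshot('top');delta(*W['medium'],.1);p=snapshot('top');delta(*W['medium'],.1)"
```

```text
t 7.0 pos [0.6498 0.0453 0.1397] move cm [ 0.16 -0.41  3.97] rot [ 0.001 -0.002 -0.   ] q [-0.13  0.93 -0.02  1.6   0.03  0.61 -1.39] F [-0.1  0.7 -0. ] open 41.5
t 7.05 pos [0.6498 0.0453 0.1397] move cm [ 0.16 -0.41  3.97] rot [ 0.001 -0.002 -0.   ] q [-0.13  0.93 -0.02  1.6   0.03  0.61 -1.39] F [-0.4  0.6 -0.4] open 42.1
t 7.1 pos [0.6497 0.0453 0.1396] move cm [ 0.18 -0.4   3.96] rot [ 0.    -0.002 -0.   ] q [-0.13  0.93 -0.02  1.6   0.03  0.61 -1.39] F [ 0.1  0.  -0.8] open 41.4
```

{"method": "carry_out", "body": {
  "motion": [0.16,-0.4,0.8,0,0,0,0,0,0.8,0,0,0,0,0,0.8,0,0,0,0,0,0.6,0,0,0,0,0,0.4,0,0,0,0,0,0.3,0,0,0,0,0,0,0,0,0]
}}

```text
clock: 7.98
tool_pos: [0.6493, 0.0495, 0.1016]
eef_rot: [0.985, 0.173, -0.0, 0.0]
contact_force: [-0.3, 0.1, 0.5]
opening: 0.474
```

```bash
python3 -c "
from h import *
delta(*W['medium'],.1)"
```

```text
t 7.97 pos [0.6493 0.0495 0.1016] move cm [0.08 0.01 0.16] rot [ 0.  0. -0.] q [-0.13  0.99 -0.02  1.61  0.04  0.55 -1.4 ] F [-0.3  0.1  0.5] open 41.8
```

{"method": "carry_out", "body": {
  "motion": [0,0,0.1,0,0,0,0,0,0.1,0,0,0,0,0,0,0,0,0]
}}

```text
clock: 8.35
tool_pos: [0.6495, 0.0495, 0.1011]
eef_rot: [0.985, 0.173, 0.0, 0.0]
contact_force: [-1.8, 0.4, 7.4]
opening: 0.472
```

Floor contact (7 N). Release and lift.

{"method": "carry_out", "body": {
  "motion": [0,0,0,0,0,0,0,0,0,0,0,0,0,0,0,0,0,0,0,0,0,0,0,0],
  "hand": 5.8
}}

```text
clock: 8.85
tool_pos: [0.6493, 0.0496, 0.0996]
eef_rot: [0.985, 0.173, -0.0, 0.0]
contact_force: [0.4, -0.4, 0.5]
opening: 0.657
```

{"method": "carry_out", "body": {
  "motion": [0,0,-1.5,0,0,0,0,0,-2,0,0,0,0,0,-3,0,0,0,0,0,-3,0,0,0,0,0,-2,0,0,0,0,0,0,0,0,0]
}}

```text
clock: 9.6
tool_pos: [0.6507, 0.0496, 0.2179]
eef_rot: [0.985, 0.173, 0.003, 0.0]
contact_force: [0.5, 0.1, -1.3]
opening: 0.654
```

```bash
python3 -c "
from h import *
delta(*J['small'],.2)
p=snapshot('side')
for d in finder.masks_of(p,'jar_medium')[:2]:
    c=cloud(p,d['pixels']);top=c[c[:,2]>np.percentile(c[:,2],95)-.006];print(d['p'],np.round((top.min(0)+top.max(0))/2,3),np.round(np.ptp(top,0),3),np.round(np.percentile(c[:,2],98),3))"
```

```text
t 9.6 pos [0.6507 0.0496 0.2179] move cm [-16.87 -18.97   1.67] rot [ 0.001 -0.005 -0.   ] q [-0.13  0.82 -0.02  1.56  0.03  0.75 -1.39] F [ 0.5  0.1 -1.3] open 57.6
0.75 [0.646 0.051 0.071] [0.041 0.041 0.007] 0.074
```

{"method": "carry_out", "body": {
  "motion": [-2.5,-2.8,0,0,0,0,-2.5,-2.8,0,0,0,0,-2.5,-2.8,0,0,0,0,-2.5,-2.8,0,0,0,0,-2.5,-2.8,0,0,0,0,-2.5,-2.8,0.8,0,0,0,-1.8,-2.1,0.8,0,0,0,0,0,0,0,0,0]
}}

```text
clock: 10.7
tool_pos: [0.4246, 0.1707, 0.1978]
eef_rot: [0.985, 0.175, -0.002, 0.0]
contact_force: [-0.7, 0.1, -0.1]
opening: 0.657
```

{"method": "carry_out", "body": {
  "motion": [0,0,0,0,0,0]
}}

```text
clock: 10.82
tool_pos: [0.4279, 0.1695, 0.1986]
eef_rot: [0.985, 0.173, 0.0, 0.0]
contact_force: [-0.2, 0.3, 0.3]
opening: 0.656
```

```bash
python3 -c "
from h import *
delta(*J['small'],.09)
p=snapshot('side')
for d in finder.masks_of(p,'jar_small')[:2]:
    c=cloud(p,d['pixels']);top=c[c[:,2]>np.percentile(c[:,2],95)-.006];print(d['p'],np.round((top.min(0)+top.max(0))/2,3),np.round(np.ptp(top,0),3),np.round(np.percentile(c[:,2],98),3))"
```

```text
t 10.82 pos [0.4279 0.1695 0.1986] move cm [-1.000e-02 -1.100e-01  1.086e+01] rot [ 0.001 -0.001 -0.001] q [-0.49  0.67  0.01  2.15 -0.02  0.32 -1.68] F [-0.2  0.3  0.3] open 57.8
0.73 [0.426 0.173 0.058] [0.025 0.026 0.007] 0.06
```

{"method": "carry_out", "body": {
  "motion": [0,-0.15,2,0,0,0,0,0,2,0,0,0,0,0,2,0,0,0,0,0,2,0,0,0,0,0,1.5,0,0,0,0,0,1.2,0,0,0,0,0,0,0,0,0,0,0,0,0,0,0]
}}

```text
clock: 11.92
tool_pos: [0.4266, 0.1714, 0.092]
eef_rot: [0.985, 0.173, 0.0, -0.0]
contact_force: [-0.0, 0.4, 0.3]
opening: 0.661
```

```bash
python3 -c "
from h import *
delta(*J['small'],.09)"
```

```text
t 11.93 pos [0.4266 0.1714 0.092 ] move cm [0.05 0.11 0.2 ] rot [ 0.    -0.001 -0.   ] q [-0.48  0.9   0.    2.2  -0.02  0.05 -1.68] F [-0.   0.4  0.3] open 58.2
```

{"method": "carry_out", "body": {
  "motion": [0,0,0,0,0,0,0,0,0,0,0,0,0,0,0,0,0,0,0,0,0,0,0,0,0,0,0,0,0,0],
  "hand": 1.8,
  "grip_force": 10
}}

```text
clock: 12.55
tool_pos: [0.4265, 0.1714, 0.0918]
eef_rot: [0.985, 0.173, 0.0, 0.0]
contact_force: [0.1, 1.2, 1.2]
opening: 0.278
```

{"method": "carry_out", "body": {
  "motion": [0,0,-2,0,0,0,0,0,-3,0,0,0,0,0,-3,0,0,0,0,0,-3,0,0,0,0,0,-2,0,0,0,0,0,0,0,0,0]
}}

```text
clock: 13.3
tool_pos: [0.4269, 0.1716, 0.2227]
eef_rot: [0.985, 0.173, 0.001, -0.0]
contact_force: [-0.0, -0.4, -0.9]
opening: 0.281
```

```bash
python3 -c "
from h import *
delta(*W['small'],.22)"
```

```text
t 13.3 pos [0.4269 0.1716 0.2227] move cm [14.77 28.23  0.3 ] rot [-0.    -0.003 -0.   ] q [-0.49  0.62  0.01  2.14 -0.02  0.38 -1.68] F [-0.  -0.4 -0.9] open 24.7
```

{"method": "carry_out", "body": {
  "motion": [2,3.8,0,0,0,0,2,3.8,0,0,0,0,2,3.8,0,0,0,0,2,3.8,0,0,0,0,2,3.8,0,0,0,0,2,3.8,0,0,0,0,2,3.8,0,0,0,0,0.77,1.6,0,0,0,0]
}}

```text
clock: 14.3
tool_pos: [0.6622, -0.0463, 0.2196]
eef_rot: [0.985, 0.172, -0.001, 0.001]
contact_force: [-0.2, -0.5, 0.2]
opening: 0.278
```

{"method": "carry_out", "body": {
  "motion": [0,0,1,0,0,0,0,0,1,0,0,0,0,0,0,0,0,0,0,0,0,0,0,0]
}}

```text
clock: 14.8
tool_pos: [0.6611, -0.0425, 0.2016]
eef_rot: [0.985, 0.174, -0.0, -0.0]
contact_force: [0.7, 0.2, -1.0]
opening: 0.28
```

```bash
python3 -c "
from h import *
delta(*W['small'],.102)"
```

```text
t 14.8 pos [ 0.6611 -0.0425  0.2016] move cm [0.06 0.13 9.96] rot [-0.     0.     0.001] q [ 0.02  0.86 -0.05  1.53  0.06  0.75 -1.28] F [ 0.7  0.2 -1. ] open 24.6
```

{"method": "carry_out", "body": {
  "motion": [0.06,0.13,2,0,0,0,0,0,2,0,0,0,0,0,2,0,0,0,0,0,1.5,0,0,0,0,0,1,0,0,0,0,0,0.7,0,0,0,0,0,0.3,0,0,0,0,0,0,0,0,0]
}}

```text
clock: 15.8
tool_pos: [0.6626, -0.0444, 0.1069]
eef_rot: [0.985, 0.173, 0.0, 0.0]
contact_force: [0.1, -0.3, -0.6]
opening: 0.279
```

```bash
python3 -c "
from h import *
delta(*W['small'],.102)"
```

```text
t 15.8 pos [ 0.6626 -0.0444  0.1069] move cm [-0.02 -0.11  0.49] rot [ 0. -0. -0.] q [ 0.02  0.99 -0.05  1.56  0.07  0.59 -1.28] F [ 0.1 -0.3 -0.6] open 24.6
```

{"method": "carry_out", "body": {
  "motion": [0,-0.1,0.2,0,0,0,0,0,0.2,0,0,0,0,0,0.1,0,0,0,0,0,0.1,0,0,0,0,0,0,0,0,0]
}}

```text
clock: 16.42
tool_pos: [0.6624, -0.0438, 0.1015]
eef_rot: [0.985, 0.173, 0.0, 0.0]
contact_force: [-1.2, 0.5, 4.8]
opening: 0.278
```

{"method": "carry_out", "body": {
  "motion": [0,0,0,0,0,0,0,0,0,0,0,0,0,0,0,0,0,0,0,0,0,0,0,0],
  "hand": 4.2
}}

```text
clock: 16.92
tool_pos: [0.662, -0.0435, 0.1006]
eef_rot: [0.985, 0.173, -0.0, 0.0]
contact_force: [0.4, 0.4, 0.5]
opening: 0.476
```

{"method": "carry_out", "body": {
  "motion": [0,0,-1.5,0,0,0,0,0,-2,0,0,0,0,0,-3,0,0,0,0,0,-3,0,0,0,0,0,-2,0,0,0,0,0,0,0,0,0]
}}

```text
clock: 17.68
tool_pos: [0.6635, -0.0436, 0.219]
eef_rot: [0.985, 0.173, 0.003, 0.001]
contact_force: [1.1, 0.1, -1.1]
opening: 0.475
```

```bash
python3 -c "
from h import *
delta(*J['large'],.22)
p=snapshot('side')
for n in ('jar_small','jar_large','jar_medium'):
  for d in finder.masks_of(p,n)[:2]:
    c=cloud(p,d['pixels']);top=c[c[:,2]>np.percentile(c[:,2],95)-.006];print(n,d['p'],np.round((top.min(0)+top.max(0))/2,3),np.round(np.ptp(top,0),3),np.round(np.percentile(c[:,2],98),3))"
```

```text
t 17.68 pos [ 0.6635 -0.0436  0.219 ] move cm [-15.56 -42.45  -0.28] rot [ 0.002 -0.005 -0.   ] q [ 0.02  0.84 -0.05  1.52  0.06  0.78 -1.27] F [ 1.1  0.1 -1.1] open 41.8
jar_small 0.5 [ 0.66  -0.042  0.067] [0.024 0.025 0.007] 0.07
jar_large 0.65 [0.372 0.304 0.066] [0.059 0.061 0.008] 0.069
jar_medium 0.84 [0.645 0.052 0.072] [0.041 0.039 0.007] 0.074
```

{"method": "carry_out", "body": {
  "motion": [-1.5,-4.1,0,0,0,0,-1.5,-4.1,0,0,0,0,-1.5,-4.1,0,0,0,0,-1.5,-4.1,0,0,0,0,-1.5,-4.1,0,0,0,0,-1.5,-4.1,0,0,0,0,-1.5,-4.1,0,0,0,0,-1.5,-4.1,0,0,0,0],
  "hand": 8.8
}}

```text
clock: 18.88
tool_pos: [0.4362, 0.2249, 0.215]
eef_rot: [0.985, 0.173, -0.001, 0.0]
contact_force: [-0.2, 0.8, -0.2]
opening: 0.999
```

{"method": "carry_out", "body": {
  "motion": [-1.5,-4.1,0,0,0,0,-1.5,-4.1,0,0,0,0,0,0,0,0,0,0,0,0,0,0,0,0]
}}

```text
clock: 19.38
tool_pos: [0.3815, 0.2902, 0.2153]
eef_rot: [0.985, 0.173, -0.0, 0.001]
contact_force: [0.3, -1.1, -0.3]
opening: 0.997
```

```bash
python3 -c "
from h import *
delta(*J['large'],.09)"
```

```text
t 19.38 pos [0.3815 0.2902 0.2153] move cm [-0.42 -1.48 12.53] rot [ 0.001  0.001 -0.   ] q [-0.78  0.65  0.05  2.09 -0.07  0.4  -1.9 ] F [ 0.3 -1.1 -0.3] open 87.9
```

{"method": "carry_out", "body": {
  "motion": [-0.42,-1.48,0.5,0,0,0,0,0,2,0,0,0,0,0,2,0,0,0,0,0,1.5,0,0,0,0,0,0,0,0,0]
}}

```text
clock: 20.0
tool_pos: [0.372, 0.3029, 0.1547]
eef_rot: [0.985, 0.173, -0.001, 0.001]
contact_force: [-0.4, -1.3, 0.2]
opening: 1.0
```

```bash
python3 -c "
from h import *
delta(*J['large'],.09)"
```

```text
t 20.0 pos [0.372  0.3029 0.1547] move cm [0.05 0.05 6.47] rot [ 0.001  0.002 -0.001] q [-0.8   0.77  0.03  2.12 -0.08  0.25 -1.92] F [-0.4 -1.3  0.2] open 88.1
```

{"method": "carry_out", "body": {
  "motion": [0,0,1.5,0,0,0,0,0,1.5,0,0,0,0,0,1.5,0,0,0,0,0,1.2,0,0,0,0,0,0.6,0,0,0,0,0,0,0,0,0,0,0,0,0,0,0]
}}

```text
clock: 20.88
tool_pos: [0.3725, 0.3034, 0.093]
eef_rot: [0.985, 0.173, 0.0, -0.0]
contact_force: [0.0, -0.5, -0.0]
opening: 0.998
```

{"method": "carry_out", "body": {
  "motion": [0,0,0,0,0,0,0,0,0,0,0,0,0,0,0,0,0,0,0,0,0,0,0,0,0,0,0,0,0,0],
  "hand": 5.2,
  "grip_force": 18
}}

```text
clock: 21.5
tool_pos: [0.3724, 0.3032, 0.0929]
eef_rot: [0.985, 0.173, 0.0, 0.0]
contact_force: [-1.0, -0.5, 3.7]
opening: 0.677
```

{"method": "carry_out", "body": {
  "motion": [0,0,-2,0,0,0,0,0,-3,0,0,0,0,0,-3,0,0,0,0,0,-3,0,0,0,0,0,-2,0,0,0,0,0,0,0,0,0]
}}

```text
clock: 22.25
tool_pos: [0.3726, 0.3038, 0.2235]
eef_rot: [0.985, 0.173, 0.001, -0.001]
contact_force: [0.0, -0.1, -2.7]
opening: 0.677
```

```bash
python3 -c "
from h import *
delta(*W['large'],.22)"
```

```text
t 22.25 pos [0.3726 0.3038 0.2235] move cm [19.48 24.12  0.37] rot [-0.001 -0.002  0.   ] q [-0.81  0.64  0.05  2.08 -0.08  0.42 -1.92] F [ 0.  -0.1 -2.7] open 59.6
```

{"method": "carry_out", "body": {
  "motion": [2.6,3.2,0,0,0,0,2.6,3.2,0,0,0,0,2.6,3.2,0,0,0,0,2.6,3.2,0,0,0,0,2.6,3.2,0,0,0,0,2.6,3.2,0,0,0,0,2.6,3.2,0,0,0,0,1.3,1.7,0,0,0,0]
}}

```text
clock: 23.25
tool_pos: [0.6389, 0.1408, 0.2204]
eef_rot: [0.985, 0.172, -0.001, 0.001]
contact_force: [0.7, -0.1, -1.9]
opening: 0.674
```

{"method": "carry_out", "body": {
  "motion": [0,0,1,0,0,0,0,0,1,0,0,0,0,0,0,0,0,0,0,0,0,0,0,0]
}}

```text
clock: 23.75
tool_pos: [0.6372, 0.1442, 0.2026]
eef_rot: [0.985, 0.174, -0.0, -0.0]
contact_force: [0.2, -0.2, -2.0]
opening: 0.676
```

```bash
python3 -c "
from h import *
delta(*W['large'],.103)"
```

```text
t 23.75 pos [0.6372 0.1442 0.2026] move cm [0.06 0.09 9.96] rot [-0.     0.     0.001] q [-0.29  0.84 -0.01  1.56  0.01  0.73 -1.52] F [ 0.2 -0.2 -2. ] open 59.5
```

{"method": "carry_out", "body": {
  "motion": [0.05,0.1,2,0,0,0,0,0,2,0,0,0,0,0,2,0,0,0,0,0,1.5,0,0,0,0,0,1,0,0,0,0,0,0.7,0,0,0,0,0,0.3,0,0,0,0,0,0,0,0,0]
}}

```text
clock: 24.75
tool_pos: [0.6388, 0.1425, 0.1079]
eef_rot: [0.985, 0.173, 0.0, 0.0]
contact_force: [-0.8, 0.0, -2.7]
opening: 0.675
```

```bash
python3 -c "
from h import *
delta(*W['large'],.103)"
```

```text
t 24.75 pos [0.6388 0.1425 0.1079] move cm [-0.04 -0.12  0.49] rot [ 0.    -0.001 -0.   ] q [-0.29  0.98 -0.01  1.6   0.01  0.57 -1.52] F [-0.8  0.  -2.7] open 59.5
```

{"method": "carry_out", "body": {
  "motion": [0,-0.1,0.2,0,0,0,0,0,0.2,0,0,0,0,0,0.1,0,0,0,0,0,0.1,0,0,0,0,0,0,0,0,0]
}}

```text
clock: 25.38
tool_pos: [0.6382, 0.1435, 0.1029]
eef_rot: [0.985, 0.173, 0.0, 0.0]
contact_force: [-2.9, 0.2, 6.2]
opening: 0.675
```

{"method": "carry_out", "body": {
  "motion": [0,0,0,0,0,0,0,0,0,0,0,0,0,0,0,0,0,0,0,0,0,0,0,0],
  "hand": 7.6
}}

```text
clock: 25.88
tool_pos: [0.6383, 0.1434, 0.1016]
eef_rot: [0.985, 0.173, 0.0, 0.0]
contact_force: [-0.7, -0.8, -1.1]
opening: 0.864
```

{"method": "carry_out", "body": {
  "motion": [0,0,-1,0,0,0,0,0,-2,0,0,0,0,0,-3,0,0,0,0,0,-3,0,0,0,0,0,-3,0,0,0,-3,0,-3,0,0,0,-4,0,0,0,0,0,-4,0,0,0,0,0]
}}

```text
clock: 26.88
tool_pos: [0.5342, 0.1056, 0.2538]
eef_rot: [0.985, 0.173, 0.002, -0.0]
contact_force: [0.4, 0.1, -0.3]
opening: 0.862
```

{"method": "carry_out", "body": {
  "motion": [-4,0,0,0,0,0,-3,0,0,0,0,0,0,0,0,0,0,0,0,0,0,0,0,0]
}}

```text
clock: 27.38
tool_pos: [0.4706, 0.0826, 0.2527]
eef_rot: [0.985, 0.173, 0.002, -0.0]
contact_force: [0.5, -0.3, -0.6]
opening: 0.862
```

```bash
python3 - <<'E'
from h import *
delta(*W['large'],.25)
for n in('side','top'):
    p=snapshot(n);cv2.imwrite(f'pics/{n}9.png',p['frame'][:,:,::-1])
    for th in 'jar_large jar_medium jar_small open_large open_medium burner mortar'.split():
        for d in finder.masks_of(p,th)[:1]:
            c=cloud(p,d['pixels']);top=c[c[:,2]>np.percentile(c[:,2],95)-.006]
            print(n,th,round(d['p'],2),'topmid',np.round((top.min(0)+top.max(0))/2,3),'w',np.round(np.ptp(top,0),3))
E
```

```text
t 27.38 pos [0.4706 0.0826 0.2527] move cm [17.81 -0.02  0.34] rot [ 0.    -0.004  0.   ] q [-0.26  0.58 -0.01  2.06  0.02  0.5  -1.51] F [ 0.5 -0.3 -0.6] open 75.9
side jar_large 0.88 topmid [0.637 0.145 0.076] w [0.061 0.062 0.007]
side jar_medium 0.59 topmid [0.646 0.072 0.072] w [0.043 0.089 0.009]
side jar_small 0.52 topmid [ 0.66  -0.041  0.067] w [0.022 0.024 0.007]
side open_large 0.71 topmid [ 0.443 -0.017  0.058] w [0.051 0.055 0.009]
side open_medium 0.83 topmid [ 0.385 -0.301  0.054] w [0.033 0.038 0.008]
side burner 0.62 topmid [0.594 0.385 0.093] w [0.024 0.023 0.011]
side mortar 0.49 topmid [ 0.565 -0.174  0.153] w [0.099 0.454 0.215]
top jar_large 0.64 topmid [0.639 0.143 0.077] w [0.059 0.059 0.009]
top jar_medium 0.55 topmid [0.648 0.049 0.073] w [0.039 0.04  0.008]
top jar_small 0.59 topmid [ 0.664 -0.043  0.067] w [0.023 0.022 0.007]
top open_large 0.91 topmid [ 0.446 -0.018  0.06 ] w [0.052 0.053 0.01 ]
top open_medium 0.53 topmid [ 0.384 -0.301  0.054] w [0.034 0.035 0.009]
top burner 0.6 topmid [0.595 0.381 0.093] w [0.024 0.023 0.014]
top mortar 0.95 topmid [ 0.578 -0.371  0.066] w [0.081 0.09  0.03 ]
```

View pics/side9.png

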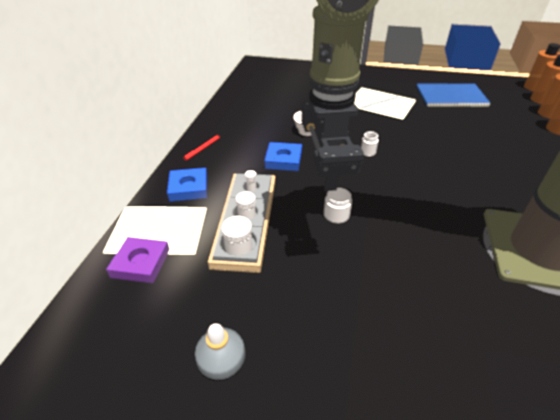

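The picture shows all three jars upright in their wells: large at (237,233), medium at (245,205) and small at (250,180). Everything else is where it stood, and the arm is clear. Handing in.

```bash
python3 -c "
from h import *
print(workorder.finish_job())"
```

```text
the job is handed in; nothing more can be done
None
```

All three closed jars are back in the caddy, each upright in the well of its own size, and the job was handed in at about 27.5 s. Each jar was lowered until light floor contact showed (5–7 N), then released.

**Jars:** In the last top view the jar axes lie within about 2 mm of the hole centres I measured. Their tops stand at 77, 73 and 67 mm (large, medium, small), which matches standing on the well floors. The side view agrees to about 4 mm.

**Things to leave:** The open jars, burner and mortar measure within about 1 mm of where they started in the top view.

**Checks that disagreed:** Two side-view network readings were wrong. The medium jar's mask came out about 89 mm wide (the jar is 42 mm), so it took in something else, probably the large jar beside it. The mortar's mask gave an impossible height and width, probably because the arm partly hid it. The top view and the picture showed both in place.

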